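Glue a dowel hole: load the applicator and hover over the hole

TASK

Take the red-handled glue applicator out of its wooden stand and dip its white tip into the open yellow glue pot, to at least half the pot's depth. Then lift it clear of the orange push block and over the little drawer's walls, and finish while still holding it upright and still, the tip centred about 10 mm above the open dowel hole in the brown batten inside the drawer (not over the fitted dowel), touching nothing. Never let the applicator touch the drawer, and leave the pot, the drawer and the things around where they stand.

Things in the scene. Friction and masses are not known exactly. Their poses are not given: they have to be found in the camera images.
- applicator: Glue applicator, 140 mm long, 80 g, standing upright in the stand. Origin at the end of its white tip, z axis along it towards the handle's end. White tip 11 mm thick (z 0 to 24 mm), steel shaft 16 mm thick (z 24 to 65), black drip collar 34 mm wide (z 65 to 71; it rests on the stand's top), red round handle 24 mm thick (z 71 to 140): grasp it there, from above, any yaw.
- applicator_tip (a point): The lower end of the applicator's white tip.
- stand: Fixed wooden block 60 x 60 x 72 mm with a 22 mm vertical hole right through its middle, in which the applicator stands. Origin at the centre of its underside, on the table. The applicator's tip hangs 65 mm below the block's top, so lift it straight up by more than 65 mm to clear.
- glue_pot: Loose open yellow round pot (empty), 55 mm high, rim 72 mm across outside, about 62 mm inside; its floor is 5 mm thick. Origin at the centre of its underside, z up. Weighs about 250 g.
- drawer: Loose small open drawer box of pale wood, 140 (its x) x 120 (its y) x 60 mm high, walls 9 mm, dark pull plate on its -x face; may stand at any yaw. Origin at the centre of its underside, z up. Inside, across its floor along y, lies a brown wooden batten 34 mm wide whose top is 28 mm above the table; it has an open 14 mm hole, 16 mm deep, at y = -30 mm, and a pale 14 mm dowel standing 22 mm above the batten at y = +30 mm.
- open_hole (a point): Centre of the mouth of the open dowel hole, in the batten's top face, 28 mm above the table, 32 mm below the top of the drawer's walls; z up.
- push_stick: Orange push block on edge, 20 x 200 x 76 mm high, long axis is its y, standing as a low wall beside the drawer, on its right. Origin at the centre of its underside. Bystander.
- jar: White jar of screws with black lid, 64 mm across, 78 mm high. Origin at the centre of its underside. Bystander.
- walnut: Dark walnut block 45 x 60 x 35 mm. Origin at the centre of its underside. Bystander.
There are look-alikes about, which are no part of the job. Of the things that look like the glue_pot, the largest one is meant.

How it is judged (in metres and radians):
On the way:
1. the applicator's tip is down inside the pot, at least 20 mm below the rim (z of applicator_tip in the frame of glue_pot below 0.035 m and horizontal distance between applicator_tip and glue_pot below 0.031 m), for 0.1 s.
At the end, for the whole second after the job is handed in: Applicator gripped, upright within 0.12 rad, under 15 mm/s, not touching the drawer; tip within 6 mm sideways of the open hole's centre and 3 to 20 mm above its mouth; pot upright; pot and bystanders within 20 mm of their places, drawer within 10 mm (horizontal distance between applicator_tip and open_hole below 0.006 m and z of applicator_tip in the frame of open_hole between 0.003 and 0.02 m and angle between applicator's own z axis and vertical below 0.12 rad and linear speed of applicator below 0.015 m/s and contact force between the fingers and applicator above 1 N and contact force between applicator and drawer below 0.05 N and angle between glue_pot's own z axis and vertical below 0.1 rad and distance of each of glue_pot, push_stick, jar, walnut from where it was at the start of the episode below 0.02 m and distance of drawer from where it was at the start of the episode below 0.01 m); the arm keeps its last pose, push and grip.
It fails at once if the applicator touches the drawer (contact force between applicator and drawer above 0.5 N).
It fails at once if the glue pot is tipped or pushed away (angle between glue_pot's own z axis and vertical above 0.35 rad or distance of glue_pot from where it was at the start of the episode above 0.02 m).
It fails at once if the drawer is pushed away (distance of drawer from where it was at the start of the episode above 0.01 m).
It fails at once if a bystander is pushed away (distance of any of push_stick, jar, walnut from where it was at the start of the episode above 0.02 m).
It also fails if it takes over 48 s, if anything falls off the work surface, if the arm or the gripper's body presses on something with over 40 N, if the wrist force passes 120 N, or if a joint passes its speed limit or range.

ROBOT

A 7-joint arm with a two-finger parallel gripper is mounted at the origin on a cart in front of the work surface, level with it; the furniture and walls round the work are solid. World frame = base frame: x ahead of the robot, y to its left, z up, the work surface at z = 0. Lengths are in m, angles in degrees, forces in N, time in s.
With the tool pointing down it reaches from about 0.425 to 0.875 m from the base axis. Payload 4.7 kg.
Tool frame: the origin (TCP) lies between the finger pads; the fingertips stand 17 mm ahead of it and the grasp point (between the pads) lies 2 mm behind it; z points along the fingers, y is the line along which they close (so a half turn about z gives the same grasp; the last joint's range is limited). The gripper opens to 87 mm and grips with 3 to 60 N. Pads are 19 mm wide; open, the fingers measure 117 mm over their backs; the gripper's body (75 mm by 190 mm) begins 51 mm behind the grasp point.
Start: joints at [72.198, 18.392, -4.016, 83.108, 1.295, 78.541, -3.26], TCP at [0.207, -0.616, 0.24] pointing down, gripper open.
Joint ranges: [-163.93, 163.93], [-17.29, 119.83], [-79.2, 71.16], [3.27, 140.29], [-89.18, 269.18], [5.43, 117.66], [-154.24, 154.24]. Speed limits (degrees/s): [147.25, 147.25, 180, 180, 180, 180, 180].

INTERFACE

Orientations are given as [roll, pitch, yaw] about the fixed x, y, z axes, in that order (R = Rz(yaw) Ry(pitch) Rx(roll)).
In Python, from cell import env, cams gives the robot as it stands.
- The arm moves only by the shell command python3 -m pendant 'ROWS' [FORCE]. ROWS is JSON, a list of rows, each an object of numbers: "tx", "ty", "tz": the shift along the tool's x, y, z each as a share of 0.05 m, from -1 to 1; "spin": the turn about the tool's z as a share of 4 degrees, from -1 to 1; "claw": the closure, from 0 (fully open) to 1 (shut). A call has 1 to 10 rows; each row shifts and turns the commanded pose from where the row before left it, along the tool's axes as they then stand; what a row does not reach is not made up. A row lasts 1/8 s, in which the tool goes at most 62.5 mm and 10.7 degrees, less where a joint would pass 70% of its speed; a pose out of reach is approached as far as the arm can. A call with a number of a shift or a turn outside -1 to 1 is refused whole. A call with a gripper value outside its range is refused whole. The fingers move at their own pace and stop on an object; FORCE is the grip in N (left out, the last holds). Time passes only in rows, so rows that do not move let the fingers close. It gives the time, the measured TCP pose, the force, the opening and the grip force at its end, in the units of the state.
- env.get_obs(): the state, without advancing time (a new reading comes with each control period).
- cams.read_camera(name): name is "scene" or "top"; returns the picture (384x512x3 uint8, red, green, blue); there is no depth.
- cams.camera_info(name): a dict with "fx", "fy", "cx", "cy" (pixels), "rvec" (rotation vector, rad) and "tvec" (3), from world to camera coordinates, as OpenCV has them. Camera axes: x right, y down, z forward; pixel columns grow to the right and rows downward; lengths in m; the calibration is good to about 2 mm. A picture is of the moment at which its call begins. camera_info takes no time and is no camera call.
- env.sign_off(): hands the job in; it is judged then, once.
The state is a dict: "time_s": time; "qpos": joint angles; "joint_velocities": joint speeds; "effort": joint torques, N m; "tool_pos": TCP position; "tool_rot": TCP orientation; "force": force on the tool from outside, world axes, zero at the start; "wrist_torque": the same for the moment, N m; "grip_width": finger opening in m; "grasp_force": force on a finger pad.
Only numpy, scipy, OpenCV 4.12 (cv2) and the standard library are available. Lean on these libraries where they do the work, as an engineer would, in place of code of your own. Each camera call takes 0.05 s, during which the arm holds its last target. There are 200 camera calls.

## Working session

There is one attempt and no reset: what is moved stays moved. The work goes in short steps, Python scripts to look and compute and a shell command to move; the robot and the scene stay as the last step left them, time stands still between calls to the robot, and variables do not carry over. Pictures are saved under pics/ and viewed, at most 10 in all, crops included, and the job is handed in when it is done.

```bash
mkdir -p pics
cat > h.py <<'E'
import numpy as np, cv2
from cell import env, cams
def cam(n):
    i=cams.camera_info(n); K=np.array([[i['fx'],0,i['cx']],[0,i['fy'],i['cy']],[0,0,1.]])
    return K,np.array(i['rvec'],float),np.array(i['tvec'],float)
def proj(n,P):
    K,r,t=cam(n); return cv2.projectPoints(np.array(P,float).reshape(-1,3),r,t,K,None)[0][:,0]
def back(n,uv,z):
    K,r,t=cam(n); R=cv2.Rodrigues(r)[0]; c=-R.T@t
    d=np.c_[np.array(uv,float).reshape(-1,2),np.ones(len(np.array(uv).reshape(-1,2)))]@np.linalg.inv(K).T@R
    return c+d*((z-c[2])/d[:,2])[:,None]
def ray(n,uv):
    K,r,t=cam(n); R=cv2.Rodrigues(r)[0]; d=R.T@np.linalg.inv(K)@np.array([*uv,1.]); return -R.T@t,d/np.linalg.norm(d)
E
python3 - <<'E'
from h import *
for n in("scene","top"):
    im=cams.read_camera(n); cv2.imwrite(f"pics/{n}0.png",cv2.resize(im[:,:,::-1],None,fx=1.5,fy=1.5,interpolation=cv2.INTER_CUBIC)); np.save(f"{n}0.npy",im)
    K,r,t=cam(n);R=cv2.Rodrigues(r)[0];print(n,K.round(1).tolist(),(-R.T@t).round(3),R.round(2).tolist())
print(env.get_obs())
E
```

```text
scene [[380.2, 0.0, 258.2], [0.0, 380.2, 186.8], [0.0, 0.0, 1.0]] [-0.11   0.406  0.788] [[-0.72, -0.69, 0.02], [-0.45, 0.45, -0.77], [0.53, -0.56, -0.64]]
top [[475.4, 0.0, 261.5], [0.0, 475.4, 188.4], [0.0, 0.0, 1.0]] [-0.493 -0.377  1.367] [[0.16, -0.99, 0.01], [-0.78, -0.13, -0.61], [0.6, 0.09, -0.79]]
{'time_s': 0.1, 'qpos': array([72.19835893, 18.43409485, -4.01643865, 83.16798162,  1.29482933,
       78.54281611, -3.25996456]), 'joint_velocities': array([-0.04825386,  0.0141614 , -0.02876187, -0.06980474, -0.00621996,
        0.01500009, -0.08758531]), 'effort': array([-7.08092157e-04, -4.92573130e+01, -4.06026402e-01, -3.13403141e+01,
       -6.41111727e-02,  3.94409441e-02,  5.58981264e-05]), 'tool_pos': array([ 0.20723714, -0.61557315,  0.23857853]), 'tool_rot': array([-1.79900337e+02,  5.13286163e-03,  1.86121039e+01]), 'force': array([ 0.34177482, -1.12947983,  0.50991219]), 'wrist_torque': array([-0.02227166, -0.01173017, -0.04870281]), 'grasp_force': 0.0, 'grip_width': 0.08727292987922176}
```

View pics/scene0.png

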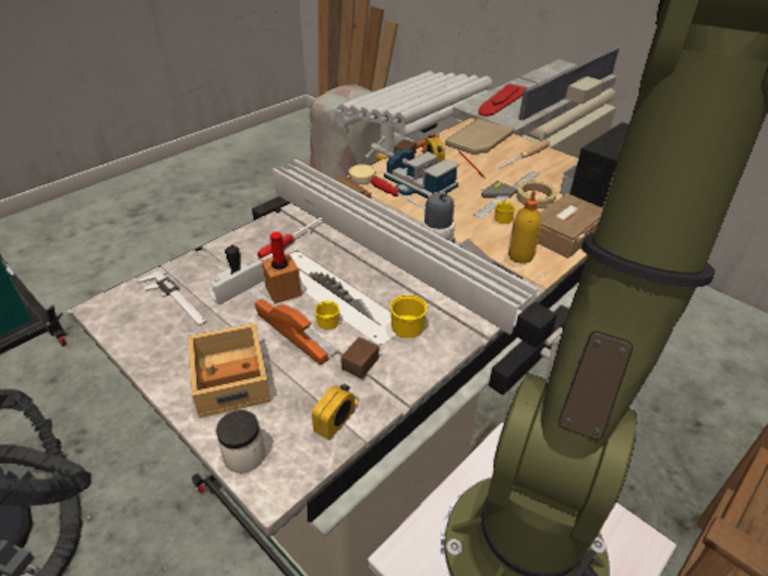

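View pics/top0.png

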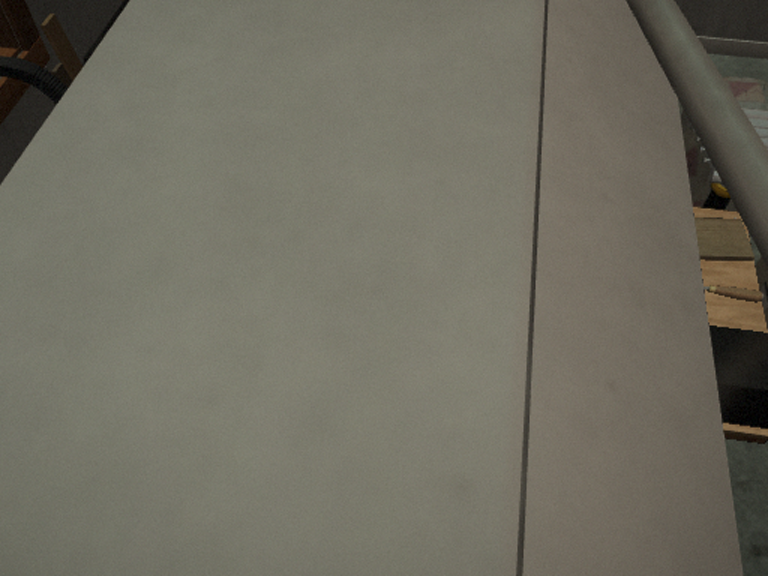

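The scene view (at 1.5x) shows the applicator in its stand at (278,265), a drawer at (228,368), the push block at (292,330), the jar at (240,440) and the walnut block at (360,356). The top camera is blocked by a panel. There are three yellow pots: large at (408,315), small at (327,315), and one on the far bench at (504,212). The one at (408,315) fits as the largest, so I'll check it in an enlarged crop.

Run:
```python
from h import *
im=np.load("scene0.npy")[:,:,::-1]
c=im[145:285,118:298]; cv2.imwrite("pics/crop1.png",cv2.resize(c,None,fx=4.2,fy=4.2,interpolation=cv2.INTER_CUBIC))
for nm,uv in dict(pot=(272,200),small=(218,201.5),).items():
    print(nm,back("scene",[uv],.055)[0].round(3))
# yellow blobs
hsv=cv2.cvtColor(np.ascontiguousarray(im),cv2.COLOR_BGR2HSV)
m=cv2.inRange(hsv,(22,150,60),(34,255,255)); n,l,s,ce=cv2.connectedComponentsWithStats(m)
for i in range(1,n):
    if s[i,4]>60:print(s[i],ce[i].round(1))
```

```text
pot [ 0.424 -0.226  0.055]
small [ 0.53  -0.112  0.055]
[330 134  14  15 148] [336.  140.9]
[260 197  25  28 569] [271.6 209.9]
[210 201  16  19 243] [217.8 209.5]
```

View pics/crop1.png

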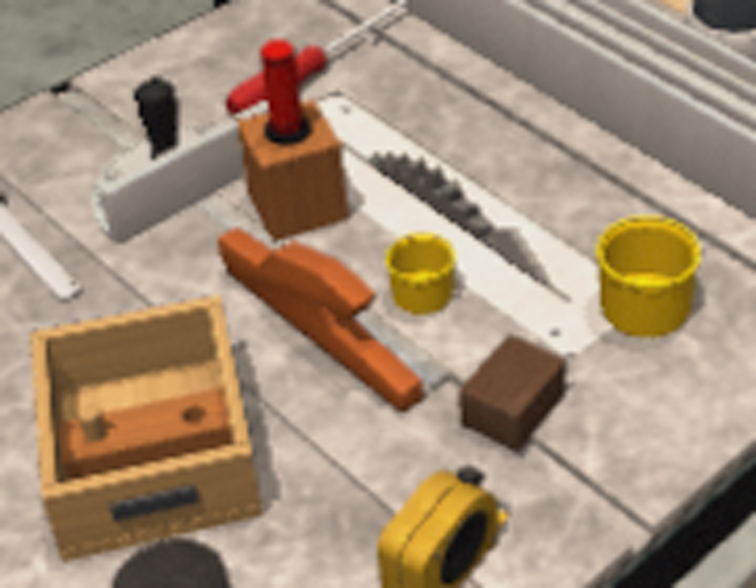

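The crop shows the large pot's rim spanning x=597–699 at (648,258), against 388–456 for the small one, so the large pot is the target. The stand collar is at (286,128), the handle top at (278,50), the open hole at (195,413), and the dowel at (95,425) on the side of the +y end.

```bash
cat > fit.py <<'E'
from h import *
from scipy.optimize import least_squares
o=lambda p:(np.array(p,float)+.5)/4.2-.5+[118,145]
a=np.linspace(0,2*np.pi,60)
def circ(x,y,z,r): return np.c_[x+r*np.cos(a),y+r*np.sin(a),np.full(60,z)]
def bb(P): return np.r_[P.min(0),P.max(0)]
# pot: bbox of blob
def pot(R,H,box,x0):
    f=lambda p:bb(proj("scene",np.r_[circ(p[0],p[1],0,R*.9),circ(p[0],p[1],H,R)]))-box
    return least_squares(f,x0)
s=pot(.036,.055,np.array([260,197,284,224])+[-.5,-.5,.5,.5],[.42,-.22]);print("pot",s.x.round(4),s.fun.round(2))
# applicator
for nm,uv,z in(("handle top",(278,50),.147),("collar",(287,129),.076),("knob top",(153,85),.09),("stick",(232,238),.076),("stick",(415,390),.06),("walnut",(518,362),.035)):
    print(nm,back("scene",[o(uv)],z)[0].round(4))
pts=np.array([[-70,60,60],[70,60,60],[70,-60,60],[-70,-60,60],[-70,60,0],[-70,-60,0],[0,-30,28],[0,30,50]])/1e3
obs=o([[45,496],[36,336],[220,300],[258,464],[63,558],[262,510],[195,413],[95,416]])
def dr(p):
    c,sn=np.cos(p[2]),np.sin(p[2]);R=np.array([[c,-sn,0],[sn,c,0],[0,0,1]]);return pts@R.T+[p[0],p[1],0]
s=least_squares(lambda p:(proj("scene",dr(p))-obs).ravel(),[.6,.1,0],loss='soft_l1')
print("drawer",s.x[:2].round(4),np.degrees(s.x[2]).round(2));print((proj("scene",dr(s.x))-obs).round(2).tolist())
print("hole model",dr(s.x)[6].round(4),"hole direct",back("scene",[o((195,413))],.028)[0].round(4), "dowel", dr(s.x)[7].round(4))
E
python3 fit.py
```

```text
pot [ 0.4134 -0.2143] [-0.04 -0.95  0.04  0.85]
handle top [ 0.6673 -0.1068  0.147 ]
collar [ 0.6699 -0.1073  0.076 ]
knob top [ 0.7651 -0.0605  0.09  ]
stick [ 0.6018 -0.0086  0.076 ]
stick [ 0.4246 -0.0129  0.06  ]
walnut [ 0.414  -0.0903  0.035 ]
drawer [0.544  0.1054] -28.75
[[-0.29, 0.78], [-0.71, -1.02], [0.88, -1.29], [-0.73, -2.64], [0.28, 1.42], [1.06, 1.79], [0.44, 0.43], [-0.63, -1.05]]
hole model [0.5296 0.0791 0.028 ] hole direct [0.5317 0.079  0.028 ] dowel [0.5584 0.1317 0.05  ]
```

```bash
python3 -m pendant '[{"tz":-0.3,"spin":0.93},{"tz":-0.3,"spin":0.93},{"tz":-0.3,"spin":0.93},{"tz":-0.3,"spin":0.93},{"tz":-0.3,"spin":0.93},{"tx":0}]'
python3 - <<'E'
from h import *
print("bottle",back("scene",[(348,172)],0)[0].round(3),"stick ends",back("scene",[((2*x),y) for x,y in []] or [(172,202)],.076).round(3))
E
```

```text
bottle [ 0.377 -0.565  0.   ] stick ends [[ 0.601 -0.005  0.076]]invalid input at $[0]: expected keys tx, ty, tz, spin, claw
```

```bash
python3 -m pendant '[{"tx":0,"ty":0,"tz":-0.3,"spin":0.93,"claw":0},{"tx":0,"ty":0,"tz":-0.3,"spin":0.93,"claw":0},{"tx":0,"ty":0,"tz":-0.3,"spin":0.93,"claw":0},{"tx":0,"ty":0,"tz":-0.3,"spin":0.93,"claw":0},{"tx":0,"ty":0,"tz":-0.3,"spin":0.93,"claw":0},{"tx":0,"ty":0,"tz":0,"spin":0,"claw":0}]'
```

```text
time_s: 0.85
tool_pos: [0.2076, -0.6164, 0.3154]
tool_rot: [179.9, -0.0, 0.1]
force: [-0.5, -0.6, -0.3]
grip_width: 0.0869
grasp_force: 0.0
```

```bash
python3 -m pendant '[{"tx":0.5,"ty":-1,"tz":0,"spin":0,"claw":0},{"tx":0.8,"ty":-1,"tz":0,"spin":0,"claw":0},{"tx":1,"ty":-1,"tz":0,"spin":0,"claw":0},{"tx":1,"ty":-1,"tz":0,"spin":0,"claw":0},{"tx":1,"ty":-1,"tz":0,"spin":0,"claw":0},{"tx":1,"ty":-1,"tz":0,"spin":0,"claw":0},{"tx":1,"ty":-1,"tz":0,"spin":0,"claw":0},{"tx":1,"ty":-1,"tz":0,"spin":0,"claw":0},{"tx":0.9,"ty":-1,"tz":0,"spin":0,"claw":0},{"tx":0,"ty":0,"tz":0,"spin":0,"claw":0}]'
```

```text
time_s: 2.1
tool_pos: [0.5811, -0.1982, 0.3129]
tool_rot: [-179.7, 0.0, 0.7]
force: [-0.7, -0.3, -0.2]
grip_width: 0.0869
grasp_force: 0.0
```

```bash
python3 -m pendant '[{"tx":0.6,"ty":-0.6,"tz":0.3,"spin":0.08,"claw":0},{"tx":0.6,"ty":-0.6,"tz":0.3,"spin":0.08,"claw":0},{"tx":0.56,"ty":-0.6,"tz":0.3,"spin":0,"claw":0},{"tx":0,"ty":0,"tz":0.3,"spin":0,"claw":0},{"tx":0,"ty":0,"tz":0,"spin":0,"claw":0},{"tx":0,"ty":0,"tz":0,"spin":0,"claw":0}]'
python3 - <<'E'
from h import *
im=cams.read_camera("scene")[:,:,::-1]; np.save("s1.npy",im)
cv2.imwrite("pics/s1.png",cv2.resize(im[60:210,110:310],None,fx=4,fy=4,interpolation=cv2.INTER_CUBIC))
s=env.get_obs();p=s['tool_pos'];print(p,s['tool_rot'])
q=proj("scene",[p+[0,0,-.017],[.669,-.107,.147]]);print(q,(q-[110,60])*4)
E
```

```text
time_s: 2.85
tool_pos: [0.6662, -0.1183, 0.255]
tool_rot: [179.9, -0.0, -0.8]
force: [0.3, 0.6, 0.2]
grip_width: 0.087
grasp_force: 0.0
[ 0.66648474 -0.11804757  0.25545911] [ 1.79924810e+02 -5.58161467e-02 -7.69818518e-01]
[[183.6738157  127.90536821]
 [183.50633306 156.25736822]] [[294.69526282 271.62147285]
 [294.02533224 385.02947289]]
```

View pics/s1.png

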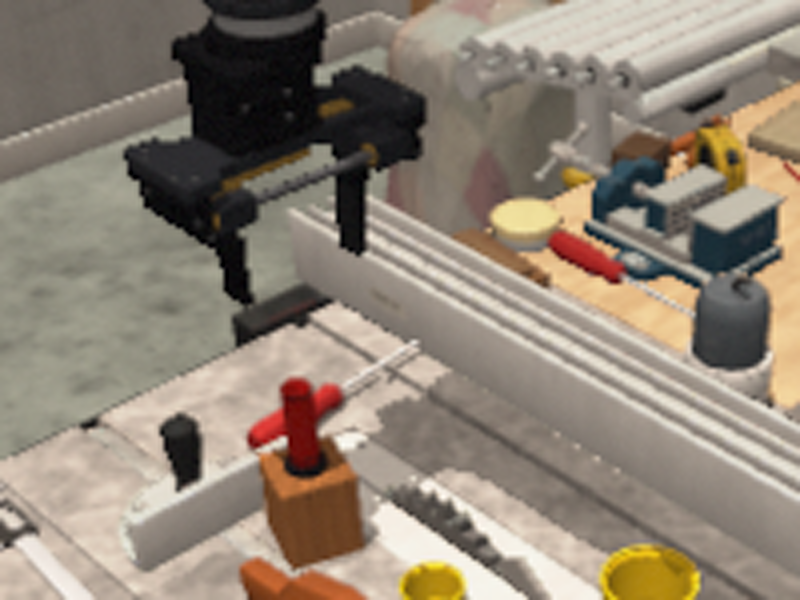

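The fingertips at crop (245,300) and (353,250) straddle (299,275), against a predicted (295,272). The handle top is at (296,388), so the calibration holds to about 1 px. Descending.

```bash
python3 -m pendant '[{"tx":0.03,"ty":-0.22,"tz":0,"spin":-0.2,"claw":0},{"tx":0,"ty":0,"tz":0.3,"spin":0,"claw":0},{"tx":0,"ty":0,"tz":0.5,"spin":0,"claw":0},{"tx":0,"ty":0,"tz":0.5,"spin":0,"claw":0},{"tx":0,"ty":0,"tz":0.4,"spin":0,"claw":0},{"tx":0,"ty":0,"tz":0,"spin":0,"claw":0},{"tx":0,"ty":0,"tz":0,"spin":0,"claw":0}]'
```

```text
time_s: 3.78
tool_pos: [0.669, -0.105, 0.1703]
tool_rot: [180.0, -0.1, 0.2]
force: [-0.5, -0.6, 0.7]
grip_width: 0.0871
grasp_force: 0.0
```

```bash
python3 -m pendant '[{"tx":-0.02,"ty":0.04,"tz":0.4,"spin":0,"claw":0},{"tx":0,"ty":0,"tz":0.4,"spin":0,"claw":0},{"tx":0,"ty":0,"tz":0.4,"spin":0,"claw":0},{"tx":0,"ty":0,"tz":0,"spin":0,"claw":0},{"tx":0,"ty":0,"tz":0,"spin":0,"claw":0}]'
python3 - <<'E'
from h import *
im=cams.read_camera("scene")[:,:,::-1]
cv2.imwrite("pics/s2.png",cv2.resize(im[110:210,140:240],None,fx=6,fy=6,interpolation=cv2.INTER_CUBIC))
print(env.get_obs()['tool_pos'])
E
```

```text
time_s: 4.4
tool_pos: [0.6677, -0.107, 0.1096]
tool_rot: [-180.0, -0.0, 0.2]
force: [0.2, -0.2, 0.2]
grip_width: 0.0869
grasp_force: 0.0
[ 0.66806794 -0.10694763  0.11022046]
```

View pics/s2.png

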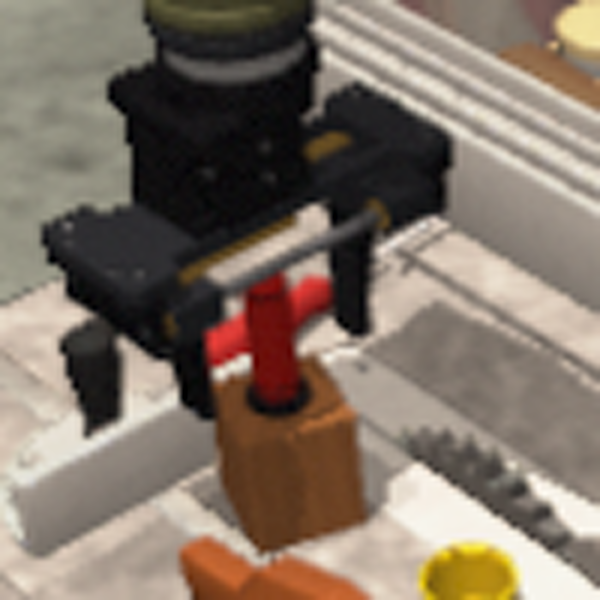

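The handle (around (274,370)) sits midway between the fingertips (200,410) and (352,330). Closing.

```bash
python3 -m pendant '[{"tx":0,"ty":0,"tz":0,"spin":0,"claw":1},{"tx":0,"ty":0,"tz":0,"spin":0,"claw":1},{"tx":0,"ty":0,"tz":0,"spin":0,"claw":1},{"tx":0,"ty":0,"tz":0,"spin":0,"claw":1},{"tx":0,"ty":0,"tz":0,"spin":0,"claw":1},{"tx":0,"ty":0,"tz":0,"spin":0,"claw":1},{"tx":0,"ty":0,"tz":0,"spin":0,"claw":1},{"tx":0,"ty":0,"tz":0,"spin":0,"claw":1}]' 30
```

```text
time_s: 5.45
tool_pos: [0.6674, -0.1071, 0.1095]
tool_rot: [180.0, 0.0, 0.2]
force: [-0.4, 0.5, 0.2]
grip_width: 0.0233
grasp_force: 30.0
```

```bash
python3 -m pendant '[{"tx":0,"ty":0,"tz":-0.2,"spin":0,"claw":1},{"tx":0,"ty":0,"tz":-0.3,"spin":0,"claw":1},{"tx":0,"ty":0,"tz":-0.4,"spin":0,"claw":1},{"tx":0,"ty":0,"tz":-0.5,"spin":0,"claw":1},{"tx":0,"ty":0,"tz":-0.5,"spin":0,"claw":1},{"tx":0,"ty":0,"tz":-0.4,"spin":0,"claw":1},{"tx":0,"ty":0,"tz":0,"spin":0,"claw":1},{"tx":0,"ty":0,"tz":0,"spin":0,"claw":1}]'
```

```text
time_s: 6.45
tool_pos: [0.667, -0.107, 0.2237]
tool_rot: [-180.0, 0.1, 0.2]
force: [0.9, 0.5, -2.2]
grip_width: 0.0232
grasp_force: 30.0
```

```bash
python3 -m pendant '[{"tx":-0.4,"ty":0.17,"tz":0,"spin":0,"claw":1},{"tx":-0.75,"ty":0.32,"tz":0,"spin":0,"claw":1},{"tx":-0.75,"ty":0.32,"tz":0,"spin":0,"claw":1},{"tx":-0.75,"ty":0.32,"tz":0,"spin":0,"claw":1},{"tx":-0.75,"ty":0.32,"tz":0,"spin":0,"claw":1},{"tx":-0.75,"ty":0.32,"tz":0,"spin":0,"claw":1},{"tx":-0.6,"ty":0.27,"tz":0,"spin":0,"claw":1},{"tx":-0.3,"ty":0.12,"tz":0,"spin":0,"claw":1},{"tx":0,"ty":0,"tz":0,"spin":0,"claw":1},{"tx":0,"ty":0,"tz":0,"spin":0,"claw":1}]'
python3 - <<'E'
from h import *
im=cams.read_camera("scene")[:,:,::-1]
cv2.imwrite("pics/s3.png",cv2.resize(im[130:240,210:330],None,fx=5,fy=5,interpolation=cv2.INTER_CUBIC))
s=env.get_obs();p=s['tool_pos'];print(p,s['tool_rot'])
print("tip pred",(proj("scene",[p+[0,0,-.103]])-[210,130]+.5)*5-.5)
print("rim",back("scene",[(np.array([648.5,253.5]))/4.2-.5+[118,145]],.055).round(4))
E
```

```text
time_s: 7.7
tool_pos: [0.4164, -0.2149, 0.2244]
tool_rot: [-180.0, -0.0, 0.3]
force: [-0.2, 0.5, -0.8]
grip_width: 0.0234
grasp_force: 30.0
[ 0.41648085 -0.21484808  0.22441586] [-1.79970453e+02 -2.25133743e-02  2.89215683e-01]
tip pred [[313.3690778  278.63215234]]
rim [[ 0.4105 -0.2106  0.055 ]]
```

View pics/s3.png

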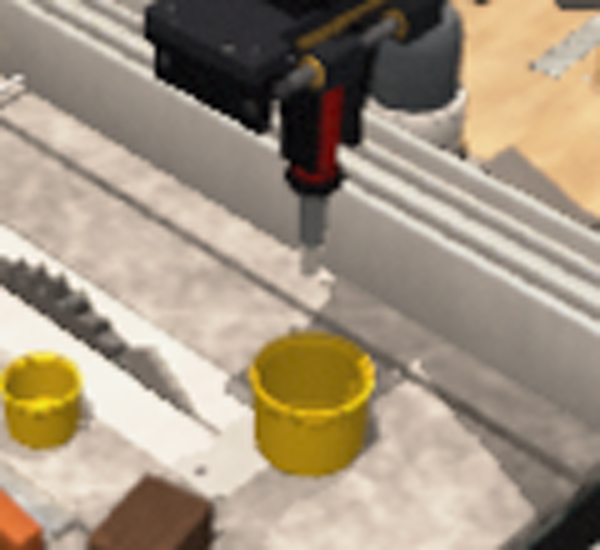

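The tip is seen at (310,275), against a predicted (313,279), and the pot rim is centred at (313,377), in line with the fit. Dipping.

```bash
python3 -m pendant '[{"tx":-0.07,"ty":-0.03,"tz":0.2,"spin":0,"claw":1},{"tx":0,"ty":0,"tz":0.4,"spin":0,"claw":1},{"tx":0,"ty":0,"tz":0.4,"spin":0,"claw":1},{"tx":0,"ty":0,"tz":0.4,"spin":0,"claw":1},{"tx":0,"ty":0,"tz":0.35,"spin":0,"claw":1},{"tx":0,"ty":0,"tz":0.2,"spin":0,"claw":1},{"tx":0,"ty":0,"tz":0,"spin":0,"claw":1},{"tx":0,"ty":0,"tz":0,"spin":0,"claw":1},{"tx":0,"ty":0,"tz":0,"spin":0,"claw":1}]'
python3 - <<'E'
from h import *
im=cams.read_camera("scene")[:,:,::-1]
cv2.imwrite("pics/s4.png",cv2.resize(im[130:240,210:330],None,fx=5,fy=5,interpolation=cv2.INTER_CUBIC))
E
```

```text
time_s: 8.88
tool_pos: [0.4123, -0.2146, 0.1278]
tool_rot: [179.9, -0.1, 0.2]
force: [0.1, -0.6, -0.8]
grip_width: 0.0235
grasp_force: 30.0
```

View pics/s4.png

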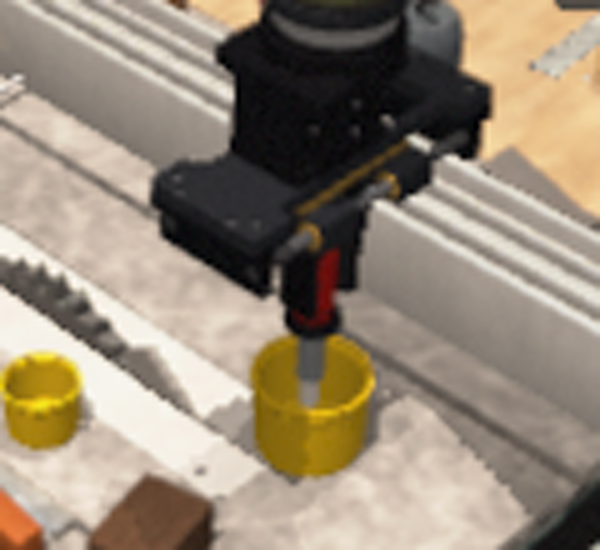

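The tip is inside the pot at (310,400), near its centre, and the pot hasn't moved. Lifting, then crossing to the drawer.

```bash
python3 -m pendant '[{"tx":0,"ty":0,"tz":-0.2,"spin":0,"claw":1},{"tx":0,"ty":0,"tz":-0.4,"spin":0,"claw":1},{"tx":0,"ty":0,"tz":-0.4,"spin":0,"claw":1},{"tx":0,"ty":0,"tz":-0.4,"spin":0,"claw":1},{"tx":0,"ty":0,"tz":-0.4,"spin":0,"claw":1},{"tx":0,"ty":0,"tz":-0.3,"spin":0,"claw":1},{"tx":0,"ty":0,"tz":0,"spin":0,"claw":1}]'
python3 -m pendant '[{"tx":0.16,"ty":-0.4,"tz":0,"spin":0,"claw":1},{"tx":0.32,"ty":-0.8,"tz":0,"spin":0,"claw":1},{"tx":0.32,"ty":-0.8,"tz":0,"spin":0,"claw":1},{"tx":0.32,"ty":-0.8,"tz":0,"spin":0,"claw":1},{"tx":0.32,"ty":-0.8,"tz":0,"spin":0,"claw":1},{"tx":0.32,"ty":-0.8,"tz":0,"spin":0,"claw":1},{"tx":0.32,"ty":-0.8,"tz":0,"spin":0,"claw":1},{"tx":0.25,"ty":-0.5,"tz":0,"spin":0,"claw":1},{"tx":0,"ty":0,"tz":0,"spin":0,"claw":1},{"tx":0,"ty":0,"tz":0,"spin":0,"claw":1}]'
python3 - <<'E'
from h import *
im=cams.read_camera("scene")[:,:,::-1]
cv2.imwrite("pics/s5.png",cv2.resize(im[175:285,115:235],None,fx=5,fy=5,interpolation=cv2.INTER_CUBIC))
s=env.get_obs();p=s['tool_pos'];print(p,s['tool_rot'])
print("tip, under-tip on batten",(proj("scene",[p+[0,0,-.103],[p[0],p[1],.028]])-[115,175]+.5)*5-.5)
E
```

```text
time_s: 9.8
tool_pos: [0.4125, -0.2146, 0.2335]
tool_rot: [179.9, -0.1, 0.2]
force: [-0.2, -0.7, -0.5]
grip_width: 0.0233
grasp_force: 30.0
time_s: 11.05
tool_pos: [0.5269, 0.07, 0.2312]
tool_rot: [180.0, 0.1, 0.1]
force: [-0.0, -0.7, -0.4]
grip_width: 0.0234
grasp_force: 30.0
[0.52698558 0.06954222 0.23140584] [1.79948432e+02 7.43285014e-02 6.70908860e-02]
tip, under-tip on batten [[239.98178778 200.06392965]
 [267.22348326 336.9107697 ]]
```

View pics/s5.png

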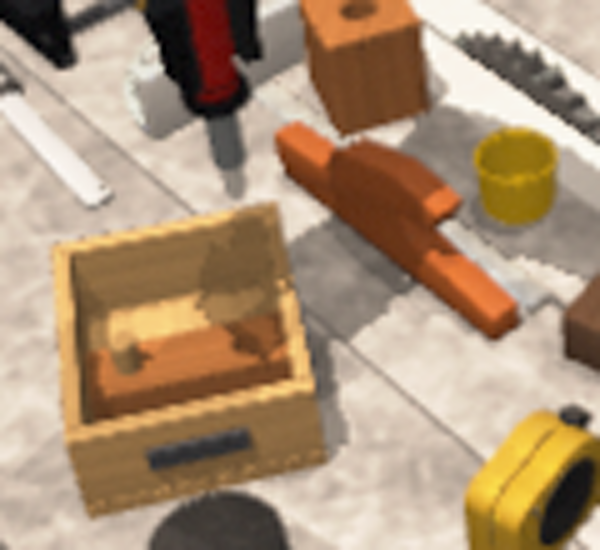

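The tip is at (235,197), against a predicted (240,200), with the drawer at (190,370) and the hole in shadow near (248,341). I'll measure the hole and tip numerically before descending.

Run:
```python
from h import *
im0=np.load("scene0.npy").astype(int); im=cams.read_camera("scene").astype(int); np.save("s5.npy",im)
print("hole R, cols158-171 rows237-249");print(im0[237:250,158:172,0])
print("tip now gray; cols154-170 rows 204-218");print(im[204:219,154:170].mean(2).astype(int))
print("before");print(im0[204:219,154:170].mean(2).astype(int))
```

```text
hole R, cols158-171 rows237-249
[[227 226 225 220 216 213 216 214 209 206 199 187 175 187]
 [228 227 225 222 217 209 208 203 194 193 190 183 160 176]
 [221 217 214 204 195 192 192 192 192 195 195 188 169 186]
 [195 194 195 192 192 193 195 195 195 197 196 192 172 188]
 [193 195 195 193 191 181 163 179 195 198 201 195 177 184]
 [195 195 193 178 140 120 118 129 153 197 203 201 186 171]
 [202 201 190 142  93  98 108 110 131 179 195 190 175 165]
 [205 202 191 145  82  96 106 120 160 192 196 194 184 170]
 [197 195 194 178 145 133 136 152 188 194 194 196 188 167]
 [197 198 196 195 185 178 178 181 189 189 188 184 166 145]
 [193 192 192 190 188 187 186 177 154 148 131 125 116 107]
 [187 187 181 166 155 146 126 114 104 105  92  98  98  99]
 [151 137 124 116 109 109  97  94  97  97  97 100 101  99]]
tip now gray; cols154-170 rows 204-218
[[194 190 169 115  85  84  84  81  74  94 145 176 179 182 186 173]
 [196 190 172 118  84  85  85  80  76  92 142 182 189 190 195 182]
 [193 192 185 154  81  86  83  81  77  96 152 199 205 203 207 209]
 [190 193 196 177 101  85  85  81  78 124 195 210 213 213 21
[... 1057 characters left out ...]
 174 175 178 183 183 185 192]
 [182 181 184 181 181 181 183 179 174 174 176 179 178 178 188 188]
 [195 194 192 190 187 188 186 180 176 177 179 176 176 179 190 189]
 [194 192 192 194 194 194 190 187 186 186 182 179 179 185 195 194]
 [187 183 183 190 193 193 192 196 198 199 192 188 192 199 201 194]
 [183 180 178 177 179 178 183 189 195 196 200 202 206 209 205 195]
 [186 184 180 175 169 169 175 182 183 183 191 197 199 203 203 198]
 [195 195 189 179 170 168 177 180 180 182 187 184 168 176 185 186]
 [200 200 196 186 178 180 173 162 176 177 177 172 167 168 172 172]
 [164 184 173 181 179 176 169 165 170 170 172 171 173 166 152 157]
 [168 170 167 170 172 171 172 173 166 143 123 113 118 135 162 162]]
```

Run:
```python
from h import *
im=np.load("s5.npy"); p=env.get_obs()['tool_pos'];print(p)
a=np.linspace(0,2*np.pi,90)
for z,r in((0,.0055),(.024,.0055),(.024,.008),(.065,.008),(.065,.017),(.071,.017)):
    q=proj("scene",np.c_[p[0]+r*np.cos(a),p[1]+r*np.sin(a),np.full(90,p[2]-.103+z)])
    print(z,r,"u",q[:,0].min().round(1),q[:,0].max().round(1),"v",q[:,1].min().round(1),q[:,1].max().round(1))
print("axis u at rows / gray profile 180-218")
print(im[184:218,154:168].astype(int).mean(2).astype(int))
# Jacobian px per 10mm at hole
b=proj("scene",[[.53,.079,.028],[.54,.079,.028],[.53,.089,.028],[.53,.079,.038]]);print((b[1:]-b[0]).round(2), b[0])
print("hole",back("scene",[(163.6,243.3),(164.0,243.0),(164.4,245.3)],.028).round(4))
```

```text
[0.52706684 0.06948414 0.23160087]
0 0.0055 u 160.3 164.8 v 213.0 216.1
0.024 0.0055 u 158.9 163.5 v 205.9 209.0
0.024 0.008 u 157.8 164.5 v 205.2 209.7
0.065 0.008 u 155.2 162.1 v 192.5 197.0
0.065 0.017 u 151.3 165.9 v 190.1 199.5
0.071 0.017 u 150.9 165.6 v 188.2 197.6
axis u at rows / gray profile 180-218
[[ 33  50  48  45  46  42  42  34  23  20  19  20  12  72]
 [ 35  45  46  46  44  42  43  38  23  19  21  21  18  73]
 [ 27  42  46  44  47  46  43  53  62  37  20  20  17  71]
 [ 27  36  45  46  44  43  41  59  93 116 106  94 106 110]
 [ 24  35  45  47  43  44  41  43  88 127 123 119 122 119]
 [ 17  35  47  47  45  43  40  37  51  88 117 122 119 118]
 [ 17  36  45  47  44  46  37  41  27  38  84 119 119 114]
 [ 18  27  42  45  46  43  39  30  29  21  48  93 114 125]
 [ 13  27  35  34  37  35  35  36  26  19  39  96 157 188]
 [ 21  41  39  38  46  43  39  32  19  15  37 123 200 211]
 [ 23  37  39  36  40  33  28  21  19  17  55 131 195 215]
 [ 16  24  27  23  24  21  18  15  14  30 111 182 190 194]
 [ 20  21  14  17  18  20  13  12  53 124 182 198 191 186]
 [ 16  17  14  16  12 
[... 669 characters left out ...]
203 205 210 211]
 [209 208 209 208 195 146 127 127 124 144 190 205 205 206]
 [222 218 219 216 207 172 134 135 131 136 177 205 203 206]
 [219 218 218 219 219 198 134 136 131 137 177 207 206 213]
 [214 210 210 216 220 204 143 135 131 132 171 215 218 223]
 [210 207 205 205 206 194 151 135 132 147 201 227 229 231]
 [213 211 207 201 194 192 186 166 147 173 214 223 225 227]
 [220 220 215 204 194 196 201 199 194 202 213 212 188 183]
 [224 225 222 212 206 206 199 189 195 172 157 152 139 136]
 [190 212 199 204 203 198 191 176 145 134 125 127 128 124]]
[[-2.23 -1.99]
 [-3.16  2.04]
 [-0.54 -2.57]] [164.40994014 243.28847438]
hole [[0.5315 0.0805 0.028 ]
 [0.5316 0.0792 0.028 ]
 [0.5242 0.0832 0.028 ]]
```

Run:
```python
from h import *
im=np.load("scene0.npy")
a=np.linspace(0,2*np.pi,90)
for z,r in((.072,.017),(.078,.017),(.078,.012),(.147,.012)):
    q=proj("scene",np.c_[.6675+r*np.cos(a),-.107+r*np.sin(a),np.full(90,z)])
    print(z,r,"u",q[:,0].min().round(1),q[:,0].max().round(1),"v",q[:,1].min().round(1),q[:,1].max().round(1))
print("stand hole/corners", proj("scene",[[.6675,-.107,.072]]).round(1))
print("R cols176-195 rows151-184");print(im[151:184,176:196,0])
s=np.load("s5.npy"); print("empty stand: R cols 178-196 rows 168-186");print(s[168:187,178:197,0])
```

```text
0.072 0.017 u 180.8 192.2 v 173.3 180.2
0.078 0.017 u 180.6 192.0 v 171.8 178.7
0.078 0.012 u 182.3 190.3 v 172.8 177.6
0.147 0.012 u 179.6 188.0 v 154.1 158.9
stand hole/corners [[186.5 176.7]]
R cols176-195 rows151-184
[[182 179 173 172 166 171 175 179 189 194 200 194 184 175 170 166 163 168
  168 167]
 [170 173 172 171 172 173 177 184 195 198 193 188 186 177 171 167 169 175
  175 171]
 [170 168 167 169 170 179 186 195 198 191 179 174 176 172 169 172 177 175
  172 172]
 [166 165 164 167 176 182 195 203 205 197 181 167 172 173 176 183 183 175
  170 176]
 [171 168 167 171 180 201 210 212 213 211 206 187 172 170 170 174 186 180
  176 178]
 [168 170 175 178 191 217 218 219 218 219 215 191 148 171 176 189 191 182
  172 191]
 [170 175 181 176 182 213 221 220 220 216 196 151 136 181 192 193 187 175
  157 154]
 [172 181 183 171 150 167 189 201 189 160 134 100 147 194 196 184 170 156
  143 136]
 [180 183 182 170 124  95 105 117 108  85  78  93 144 190 180 164 148 137
  125 109]
 [190 186 182 171 138 102  83  80  91  87  90  95 123 168 153 144 133 112
   92  86]
 [191 188 185 176 146 117 115
[... 2807 characters left out ...]
 125 125 145 169 197 210 214 213 212 218 221
  215]
 [220 219 222 224 226 219 201 200 202 204 202 215 216 213 212 215 220 220
  202]
 [192 220 222 224 225 220 218 219 221 214 211 217 216 213 212 207 184 170
  130]
 [184 222 223 226 224 219 219 221 220 208 214 210 190 169 151 144 131 124
  104]
 [146 199 225 225 220 217 220 220 204 173 168 136 126 121 110 110 114 115
  110]
 [116 170 226 225 214 194 176 157 136 118 122 104 106 107 107 109 113 113
  108]
 [110 133 176 177 143 130 126 115 104  96 109 109 108 105 108 109 114 112
  109]
 [111 114 124 124 109 108 111 114 108 102 109 110 109 107 107 110 111 113
  110]
 [112 111 113 114 112 111 110 113 110 103 107 107 109 110 108 110 112 113
  109]]
```

```bash
python3 -c "
from h import *
print(env.get_obs()['qpos'])"
python3 -m pendant '[{"tx":0,"ty":0,"tz":0,"spin":1,"claw":1},{"tx":0,"ty":0,"tz":0,"spin":1,"claw":1},{"tx":0,"ty":0,"tz":0,"spin":1,"claw":1},{"tx":0,"ty":0,"tz":0,"spin":1,"claw":1},{"tx":0,"ty":0,"tz":0,"spin":1,"claw":1},{"tx":0,"ty":0,"tz":0,"spin":1,"claw":1},{"tx":0,"ty":0,"tz":0,"spin":1,"claw":1},{"tx":0,"ty":0,"tz":0,"spin":1,"claw":1},{"tx":0,"ty":0,"tz":0,"spin":1,"claw":1},{"tx":0,"ty":0,"tz":0,"spin":1,"claw":1}]'
python3 -m pendant '[{"tx":0,"ty":0,"tz":0,"spin":1,"claw":1},{"tx":0,"ty":0,"tz":0,"spin":1,"claw":1},{"tx":0,"ty":0,"tz":0,"spin":1,"claw":1},{"tx":0,"ty":0,"tz":0,"spin":1,"claw":1},{"tx":0,"ty":0,"tz":0,"spin":1,"claw":1},{"tx":0,"ty":0,"tz":0,"spin":1,"claw":1},{"tx":0,"ty":0,"tz":0,"spin":1,"claw":1},{"tx":0,"ty":0,"tz":0,"spin":1,"claw":1},{"tx":0,"ty":0,"tz":0,"spin":1,"claw":1},{"tx":0,"ty":0,"tz":0,"spin":0,"claw":1}]'
cat > tip.py <<'E'
from h import *
import sys
im=cams.read_camera("scene"); s=env.get_obs();p=s['tool_pos'];print(p,s['tool_rot'],s['qpos'][6])
a=np.linspace(0,2*np.pi,90)
for z,r in((0,.0055),(.024,.008),(.065,.017)):
    q=proj("scene",np.c_[p[0]+r*np.cos(a),p[1]+r*np.sin(a),np.full(90,p[2]-.103+z)])
    print(z,r,"u",q[:,0].min().round(1),q[:,0].max().round(1),"v",q[:,1].min().round(1),q[:,1].max().round(1))
u,v=proj("scene",[p+[0,0,-.103]])[0].astype(int); print("cols from",u-9,"rows from",v-22);print(im[v-22:v+6,u-9:u+9].astype(int).mean(2).astype(int)); np.save("last.npy",im)
E
python3 tip.py
```

```text
[  26.21426403    6.83439514  -39.16016675   99.39701688    4.4963525
   75.39561798 -103.83850297]
time_s: 12.4
tool_pos: [0.5272, 0.0696, 0.232]
tool_rot: [180.0, -0.0, -40.1]
force: [0.4, -0.2, -1.6]
grip_width: 0.0234
grasp_force: 30.0
time_s: 13.65
tool_pos: [0.5271, 0.0664, 0.2131]
tool_rot: [177.8, 0.5, -61.6]
force: [0.5, -1.0, -0.2]
grip_width: 0.0234
grasp_force: 30.0
[0.52702753 0.06729677 0.21278339] [177.74758911   0.53662882 -61.45750799] -153.0051379626297
0 0.0055 u 162.2 166.6 v 218.0 221.1
0.024 0.008 u 159.7 166.3 v 210.4 214.8
0.065 0.017 u 153.4 167.8 v 195.6 205.0
cols from 155 rows from 197
[[108  59  35  50  53  53  44  45  35  31  21  18  19  25 124 211 223 225]
 [131  23  34  45  51  53  50  54  53  41  28  19  19  33 126 204 216 227]
 [113  28  31  35  43  46  45  48  39  28  24  18  19  38 128 205 199 191]
 [162  32  32  33  35  39  37  35  33  28  27  24  33 109 180 195 175 154]
 [175  84  27  28  31  32  31  33  29  29  21  54 121 178 187 162 148 139]
 [192 168 114  21  22  24  24  26  22  32  44  91 160 191 177 114 126 138]
 [202 195 181 163 130  96  47
[... 921 characters left out ...]
148 131 142 145 154 199]
 [234 232 224 217 218 204 150 138 140 153 175 174 156 130 130 138 145 158]
 [223 210 215 203 165 155 131 133 135 151 179 178 160 138 127 131 138 151]
 [161 173 202 200 190 192 194 177 121 126 157 180 162 132 128 128 133 149]
 [136 146 158 148 142 137 144 140 111 101 115 129 130 129 130 130 133 147]
 [107 106 107 101  96  92 101 112 107  96  95  98 103 118 132 129 132 147]
 [103  93  93  93  94  95  97 100  98  93  94  93  94 108 132 130 135 146]
 [109  96  95  95  95  94  95  93  93  93  94  94  91 105 134 134 133 137]
 [110 105 102  92  94  93  93  92  93  94  95  95  95 109 134 133 131 134]
 [109 109 109 101  94  94  91  94  96  97  96  96  97 110 135 132 132 132]]
```

Joint 7 hit its limit going this way and the pose sagged slightly, with nothing touched. I'll spin the other way, where there's room, to separate any in-hand offset from camera bias.

```bash
python3 -m pendant '[{"tx":0,"ty":0,"tz":0,"spin":-1,"claw":1},{"tx":0,"ty":0,"tz":0,"spin":-1,"claw":1},{"tx":0,"ty":0,"tz":0,"spin":-1,"claw":1},{"tx":0,"ty":0,"tz":0,"spin":-1,"claw":1},{"tx":0,"ty":0,"tz":0,"spin":-1,"claw":1},{"tx":0,"ty":0,"tz":0,"spin":-1,"claw":1},{"tx":0,"ty":0,"tz":0,"spin":-1,"claw":1},{"tx":0,"ty":0,"tz":0,"spin":-1,"claw":1},{"tx":0,"ty":0,"tz":0,"spin":-1,"claw":1},{"tx":0,"ty":0,"tz":0,"spin":-1,"claw":1}]'
```

```text
time_s: 14.95
tool_pos: [0.5273, 0.0658, 0.2128]
tool_rot: [178.7, 1.9, -21.5]
force: [-0.7, 0.3, -0.9]
grip_width: 0.0238
grasp_force: 30.0
```

```bash
python3 -m pendant '[{"tx":0,"ty":0,"tz":-0.1,"spin":-1,"claw":1},{"tx":0,"ty":0,"tz":-0.1,"spin":-1,"claw":1},{"tx":0,"ty":0,"tz":-0.1,"spin":-1,"claw":1},{"tx":0,"ty":0,"tz":-0.1,"spin":-1,"claw":1},{"tx":0,"ty":0,"tz":0,"spin":-1,"claw":1},{"tx":0,"ty":0,"tz":0,"spin":-1,"claw":1},{"tx":0,"ty":0,"tz":0,"spin":-1,"claw":1},{"tx":0,"ty":0,"tz":0,"spin":-1,"claw":1},{"tx":0,"ty":0,"tz":0,"spin":-1,"claw":1},{"tx":0,"ty":0,"tz":0,"spin":-1,"claw":1}]'
python3 -m pendant '[{"tx":0,"ty":0,"tz":0,"spin":-1,"claw":1},{"tx":0,"ty":0,"tz":0,"spin":-1,"claw":1},{"tx":0,"ty":0,"tz":0,"spin":-1,"claw":1},{"tx":0,"ty":0,"tz":0,"spin":-1,"claw":1},{"tx":0,"ty":0,"tz":0,"spin":-1,"claw":1},{"tx":0,"ty":0,"tz":0,"spin":-1,"claw":1},{"tx":0,"ty":0,"tz":0,"spin":-1,"claw":1},{"tx":0,"ty":0,"tz":0,"spin":-1,"claw":1},{"tx":0,"ty":0,"tz":0,"spin":-1,"claw":1},{"tx":0,"ty":0,"tz":0,"spin":-1,"claw":1}]'
python3 -m pendant '[{"tx":0,"ty":0,"tz":0,"spin":-1,"claw":1},{"tx":0,"ty":0,"tz":0,"spin":-1,"claw":1},{"tx":0,"ty":0,"tz":0,"spin":-1,"claw":1},{"tx":0,"ty":0,"tz":0,"spin":-1,"claw":1},{"tx":0,"ty":0,"tz":0,"spin":-1,"claw":1},{"tx":0,"ty":0,"tz":0,"spin":-1,"claw":1},{"tx":0,"ty":0,"tz":0,"spin":-1,"claw":1},{"tx":0,"ty":0,"tz":0,"spin":-1,"claw":1},{"tx":0,"ty":0,"tz":0,"spin":0,"claw":1},{"tx":0,"ty":0,"tz":0,"spin":0,"claw":1}]'
cat > tip.py <<'E'
from h import *
from scipy.spatial.transform import Rotation as Ro
im=cams.read_camera("scene"); s=env.get_obs();p=s['tool_pos'];R=Ro.from_euler('xyz',s['tool_rot'],degrees=True).as_matrix()
print(p,s['tool_rot'],s['qpos'][6]);print("tool axes\n",R.round(4)); print("nominal tip",(p+R@[0,0,.103]).round(4))
a=np.linspace(0,2*np.pi,90)
for z,r in((0,.0055),(.024,.008),(.065,.008),(.065,.017)):
    q=proj("scene",p+np.c_[r*np.cos(a),r*np.sin(a),np.full(90,.103-z)]@R.T)
    print(z,r,"u",q[:,0].min().round(1),q[:,0].max().round(1),"v",q[:,1].min().round(1),q[:,1].max().round(1))
u,v=proj("scene",[p+R@[0,0,.103]])[0].astype(int); print("cols from",u-10,"rows from",v-22);print(im[v-22:v+6,u-10:u+9].astype(int).mean(2).astype(int)); np.save("last.npy",im)
E
python3 tip.py
```

```text
time_s: 16.2
tool_pos: [0.5281, 0.066, 0.233]
tool_rot: [-179.8, 2.3, 18.6]
force: [-0.4, -0.4, 0.0]
grip_width: 0.0231
grasp_force: 30.0
time_s: 17.45
tool_pos: [0.528, 0.066, 0.2331]
tool_rot: [-178.4, 1.6, 58.6]
force: [-0.8, -0.2, 0.2]
grip_width: 0.0231
grasp_force: 30.0
time_s: 18.7
tool_pos: [0.5281, 0.066, 0.233]
tool_rot: [-177.8, 0.5, 90.3]
force: [0.7, 0.2, 0.7]
grip_width: 0.0232
grasp_force: 30.0
[0.52809331 0.06614865 0.23295375] [-177.7732018     0.5285386    90.35349026] -5.087382288182718
tool axes
 [[-0.0062  0.9992 -0.0388]
 [ 0.9999  0.0058 -0.0095]
 [-0.0092 -0.0389 -0.9992]]
nominal tip [0.5241 0.0652 0.13  ]
0 0.0055 u 162.4 166.9 v 212.3 215.3
0.024 0.008 u 159.6 166.3 v 204.4 208.8
0.065 0.008 u 156.5 163.4 v 191.5 195.8
0.065 0.017 u 152.7 167.2 v 189.2 198.3
cols from 154 rows from 191
[[ 55  56  49  47  40  21  13  14  27  31  14  69 119 128 171 198 186 213
  215]
 [ 42  43  42  42  36  29  24  33  35  29  19  47 127 192 210 220 214 216
  212]
 [ 46  52  38  41  40  44  43  39  26  20  18  38 134 214 219 220 220 220
  211]
 [ 37  37  43  46  45  40  35  31
[... 1292 characters left out ...]
 138 138 141 132 160 208 197 159 140 115 102
   75]
 [224 221 223 224 224 224 212 176 168 156 128 134 158 156 147 144 127 107
  102]
 [218 215 215 220 223 223 214 185 174 165 144 129 141 150 152 146 135 122
  106]
 [214 213 210 209 210 210 212 199 173 169 153 139 146 158 155 147 141 133
  127]
 [218 216 212 206 200 200 193 158 155 158 143 134 149 153 154 149 146 141
  144]
 [224 225 219 209 200 187 147 134 137 137 136 137 131 133 141 143 138 140
  146]
 [228 228 226 218 210 192 130 134 159 152 133 131 128 127 129 131 133 138
  168]
 [195 216 202 209 207 198 181 182 187 186 173 130 133 127 120 123 123 131
  176]
 [193 197 191 195 196 197 196 198 190 167 134 101 105 111 122 125 123 126
  151]]
```

Between yaw 0 and 90 the image shift fits an in-hand offset of about 3.6 mm along tool x, leaving under 1 px of camera bias. Tip target is (0.530, 0.081), approached in two stages.

```bash
python3 -m pendant '[{"tx":0.13,"ty":0.1,"tz":0,"spin":0,"claw":1},{"tx":0.13,"ty":0.09,"tz":0,"spin":0,"claw":1},{"tx":0,"ty":0,"tz":0,"spin":0,"claw":1},{"tx":0,"ty":0,"tz":0.2,"spin":0,"claw":1},{"tx":0,"ty":0,"tz":0.35,"spin":0,"claw":1},{"tx":0,"ty":0,"tz":0.4,"spin":0,"claw":1},{"tx":0,"ty":0,"tz":0.35,"spin":0,"claw":1},{"tx":0,"ty":0,"tz":0.2,"spin":0,"claw":1},{"tx":0,"ty":0,"tz":0,"spin":0,"claw":1},{"tx":0,"ty":0,"tz":0,"spin":0,"claw":1}]'
python3 - <<'E'
from h import *
from scipy.spatial.transform import Rotation as Ro
im=cams.read_camera("scene"); s=env.get_obs();p=s['tool_pos'];R=Ro.from_euler('xyz',s['tool_rot'],degrees=True).as_matrix()
t=p+R@[.0036,0,.103];print("tip",t.round(4),"to go, rows units",(R.T@(np.array([.530,.081,.0385])-t)/.05).round(3))
cv2.imwrite("pics/s6.png",cv2.resize(im[200:275,120:200,::-1],None,fx=7.5,fy=7.5,interpolation=cv2.INTER_CUBIC))
f=lambda q:(q-[120,200]+.5)*7.5-.5
print(f(proj("scene",[t,[.530,.081,.028]])).round(),"hole obs",f(np.array([163.6,243.3])))
E
```

```text
time_s: 20.0
tool_pos: [0.535, 0.079, 0.1579]
tool_rot: [-177.8, 0.5, 90.4]
force: [0.6, 0.5, -0.6]
grip_width: 0.0234
grasp_force: 30.0
tip [0.5312 0.0817 0.0551] to go, rows units [-0.01  -0.011  0.333]
[[317. 277.]
 [332. 331.]] hole obs [330.25 328.  ]
```

View pics/s6.png

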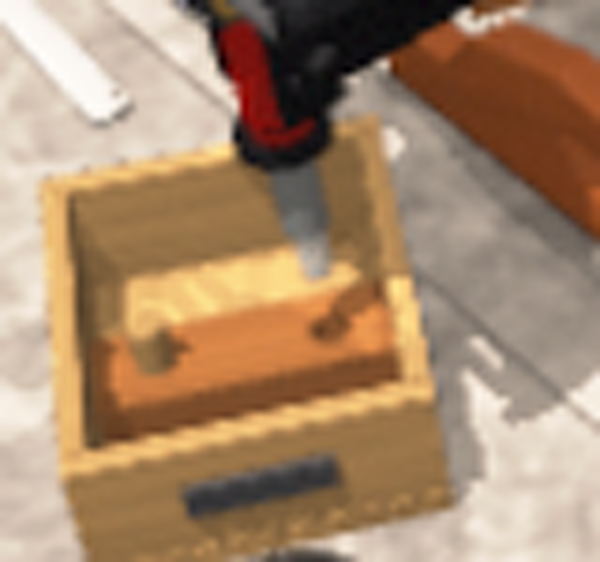

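The tip is at (317,273) and the hole at (330,327), matching the prediction to within a pixel. Lowering the last 16 mm.

```bash
python3 -m pendant '[{"tx":-0.01,"ty":-0.02,"tz":0.12,"spin":0,"claw":1},{"tx":0,"ty":0,"tz":0.12,"spin":0,"claw":1},{"tx":0,"ty":0,"tz":0.09,"spin":0,"claw":1},{"tx":0,"ty":0,"tz":0,"spin":0,"claw":1},{"tx":0,"ty":0,"tz":0,"spin":0,"claw":1},{"tx":0,"ty":0,"tz":0,"spin":0,"claw":1},{"tx":0,"ty":0,"tz":0,"spin":0,"claw":1}]'
python3 - <<'E'
from h import *
from scipy.spatial.transform import Rotation as Ro
im=cams.read_camera("scene"); s=env.get_obs();p=s['tool_pos'];R=Ro.from_euler('xyz',s['tool_rot'],degrees=True).as_matrix()
t=p+R@[.0036,0,.103];print("tip",t.round(4))
a=np.linspace(0,2*np.pi,90)
q=proj("scene",t+np.c_[.0055*np.cos(a),.0055*np.sin(a),0*a]@R.T);print("tip ellipse pred",q.min(0),q.max(0))
print("cols 154-171, rows 226-248");print(im[226:249,154:172].astype(int).mean(2).astype(int))
print(im[238:248,156:172,0])
E
```

```text
time_s: 20.92
tool_pos: [0.533, 0.0783, 0.1411]
tool_rot: [-177.8, 0.6, 90.4]
force: [-0.5, 0.8, -1.0]
grip_width: 0.0232
grasp_force: 30.0
tip [0.529  0.0809 0.0381]
tip ellipse pred [161.34694074 239.74124687] [165.60698268 242.82293094]
cols 154-171, rows 226-248
[[ 47  24  26  31  30  24  21  20  27  59  92  97  95  97 101 119 137 137]
 [ 86  65  49  36  37  39  48  59  78  79  92  97  99  98  94 106 141 140]
 [ 98  93  90  84  81  85  86  86  88  86  90  98  99  95  93 109 141 139]
 [109  98  96  94  91  95  94  92  89  84  84  92  93  93  94 113 145 138]
 [113 107  97  94  91  94  95  92  89  85  84  92  94  97  97 106 128 139]
 [111 108  95  93  89  94  95  92  90  85  83  87  91  99 101 106 121 139]
 [110 109 103  96  96  93  94  95  91  85  84  94 109 100 103 103 115 140]
 [140 139 156 156 107 104  95  97 101  88  86 101 120 112 102 101 109 140]
 [173 175 187 197 180 139 113 112 108  95  88 102 121 119 102 105 117 144]
 [195 197 201 203 193 148 117 116 107  99  99 114 123 117 102 106 117 136]
 [199 201 203 204 200 191 163 127 129 121 128 143 125 122 116 107 110 124]
 [199 20
[... 863 characters left out ...]
 88  85  84  76  82  83  82]]
[[252 252 252 252 247 213 184 164 164 161 181 156 153 144 120 126]
 [248 251 248 245 243 220 196 186 170 147 153 157 159 151 124 166]
 [226 227 223 221 223 218 213 194 175 151 152 159 159 151 128 172]
 [214 212 216 218 217 212 201 186 157 142 156 160 163 155 132 157]
 [216 217 218 219 216 198 156 139 137 123 138 159 191 228 205 137]
 [219 220 220 221 213 163 118 126 132 116 126 176 229 233 218 181]
 [223 225 224 222 213 161 107 123 134 144 188 229 237 236 228 213]
 [219 219 216 218 215 199 166 158 162 175 214 222 222 228 230 213]
 [217 220 219 220 219 215 206 201 201 202 209 209 210 210 197 179]
 [219 217 215 213 211 211 209 208 207 199 178 170 154 149 142 135]]
```

```bash
python3 -m pendant '[{"tx":0.01,"ty":-0.02,"tz":0.01,"spin":0,"claw":1},{"tx":0,"ty":0,"tz":0,"spin":0,"claw":1},{"tx":0,"ty":0,"tz":0,"spin":0,"claw":1},{"tx":0,"ty":0,"tz":0,"spin":0,"claw":1},{"tx":0,"ty":0,"tz":0,"spin":0,"claw":1},{"tx":0,"ty":0,"tz":0,"spin":0,"claw":1}]' && python3 -c "
from cell import env
print(env.sign_off())"
```

```text
time_s: 21.72
tool_pos: [0.5319, 0.0788, 0.1405]
tool_rot: [-177.8, 0.6, 90.4]
force: [-0.4, 0.9, -1.1]
grip_width: 0.0233
grasp_force: 30.0
the job is handed in; nothing more can be done
None
```

I dipped the applicator's tip about 30 mm into the large yellow pot and handed the job in at 21.7 s; no pass or fail came back. It is held still over the open dowel hole, about 2° off upright, with the tip an estimated 10 mm above the mouth and within about 3 mm of centre.

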